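Load a milling blank into the spring magazine and lock it

TASK

Load the milling blank that lies on the deck of the magazine: slide it along the deck over the open well, press it straight down against the spring until the catches snap over its rim and it stays down by itself, then turn the lock knob until its steel tongue points straight across the well on the lock line. How deep it must go differs each time and must be felt: press gently and stop when it bottoms, because the ceramic cracks above 50 N. Leave the other things standing where they are.

Things in the scene. Friction and masses are not known exactly. Their poses are not given: they have to be found in the camera images.
- magazine: Fixed grey and aluminium magazine, 154 mm wide (its x), 337 mm long (its y), on the work surface; origin on its underside. In its frame: flat loading deck at y -165 to -12 mm, top z = 75 mm; open square well (122 mm in x, 124 mm in y) centred at x 0, y 50 mm; lock housing beyond it at y 112 to 172 mm.
- mouth (a point): Centre of the well's mouth at deck height, 75 mm above the work surface; axes as the magazine's. Side walls along the well (inner faces x = +-61 mm) rise 10 mm above the deck and flare outwards to x = +-70 mm over the last 30 mm of deck before the well; the end wall at y = +62 mm from here rises 8 mm and stops the blank, its origin 4 mm past this point. Home, it drops 2 mm onto the lift plate.
- lift (a point): Centre of the top of the flat lift plate (90 x 100 mm) in the well, at the start 2 mm below the deck; z up. A spring pushes it up with about 4 N, and 0.17 N more for each mm it is pressed down. Two sprung catches, in the well's -y and +y end faces, slope inwards and add up to about 6 N before they snap over the blank's rim.
- catch_slot (a point): Black slot in the well's far (+y) end face, 26 mm below the deck, where one catch comes out (the other is opposite). The catches snap over the rim when the blank has gone down 20 to 36 mm from where it lies on the lift plate: set anew each time, not shown. 3 mm deeper it bottoms on rubber (5 N/mm over 3 mm, then solid). Released before the snap, it rises again; after it, it stays down.
- blank_cassette: Ceramic milling blank in its plastic cassette, loose, 0.21 kg, flat: 119 x 122 mm (its solid edge at x -54 to 58, y -58 to 58 mm), rim 6 mm thick, the white disc in the middle, about 98 mm wide, 17 mm high. Origin at the centre of its underside, z up. Starts on the deck, its y within 0.1 rad of the magazine's y, 140 to 152 mm before the well's centre.
- lock_knob (a joint): Angle of the lock knob (rad), clockwise from above: 0 = tongue along the magazine's +x, 1.571 = locked, tongue along the magazine's -y, straight across the well on the black lock line (it can go on to 2.1). Starts at 0.15 to 0.5, stays where left (friction 0.06 N m). The tongue reaches 62 mm from the axis, 10 to 15 mm above the deck: a blank not latched blocks it.
- lock_grip (a point): Middle of the knob's black grip bar, on the upright turning axis, 115 mm above the work surface (magazine x 0, y 147 mm). The bar is 44 mm long (along the tongue and this point's x axis), 12 mm wide; its top is 12 mm above this point, its foot 18 mm below.
- dressing_stone: Bystander: grey dressing stone 24 x 52 x 16 mm behind the magazine; origin at the centre of its underside.
- glass: Bystander: small pale, clear-walled glass, 48 mm wide, 61 mm high, behind the magazine; origin at the centre of its underside.
- paste_tin: Bystander: round tin, 64 mm wide, 28 mm high, to the right of the magazine; origin at the centre of its underside.
Things that resemble listed ones, but are neither listed nor needed, are in the scene too. Leave any purple look-alike of the blank_cassette alone.

How it is judged:
On the way, in this order (a step that is already met when the one before it is completed fails the run):
1. the blank lies over the well (horizontal distance between blank_cassette and mouth below 0.012 m), for 0.1 s.
2. the blank has been pressed down and stays down with nothing touching it from above (z of blank_cassette in the frame of mouth below -0.016 m and contact force between blank_cassette and the fingers below 0.1 N and contact force between blank_cassette and the arm below 0.1 N), for 0.3 s.
At the end, for the whole second after the job is handed in: The blank lies level (within 0.08 rad) and at rest in the well, its underside more than 16 mm below the deck and within 12 mm of the well's centre, held down by the catches, and the lock knob stands within 0.14 rad of the lock line (z of blank_cassette in the frame of mouth below -0.016 m and horizontal distance between blank_cassette and mouth below 0.012 m and angle between blank_cassette's own z axis and vertical below 0.08 rad and linear speed of blank_cassette below 0.02 m/s and value of joint lock_knob between 1.431 and 1.711 rad); the robot touches nothing.
It fails at once if the blank over the well is pressed with more than 50 N (horizontal distance between blank_cassette and mouth below 0.02 m and (contact force between blank_cassette and the fingers above 50 N or contact force between blank_cassette and the arm above 50 N)).
It fails at once if a bystander is moved by more than 20 mm (distance of any of dressing_stone, glass, paste_tin from where it was at the start of the episode above 0.02 m).
It also fails if it takes over 61 s, if anything falls off the work surface, if the arm or the gripper's body presses on something with over 40 N, if the wrist force passes 120 N, or if a joint passes its speed limit or range.

ROBOT

A 7-joint arm with a two-finger parallel gripper is mounted at the origin on a cart in front of the work surface, level with it; the furniture and walls round the work are solid. World frame = base frame: x ahead of the robot, y to its left, z up, the work surface at z = 0. Lengths are in m, angles in rad, forces in N, time in s.
With the tool pointing down it reaches from about 0.4 to 0.9 m from the base axis. Payload 5.6 kg.
Tool frame: the origin (TCP) lies at the very end of the fingers, on their centre line; the grasp point (between the pads) lies 19 mm behind it; z points along the fingers, y is the direction in which the jaws open and shut (so a half turn about z gives the same grasp; the last joint's range is limited). The gripper opens to 92 mm and grips with 3 to 60 N. Pads are 20 mm wide; open, the fingers measure 128 mm over their backs; the gripper's body (75 mm by 189 mm) begins 69 mm behind the grasp point.
Start: joints at [1.127, 0.468, -0.012, 1.603, 0.006, 1.071, -0.056], TCP at [0.254, -0.599, 0.215] pointing down, gripper open.
Joint ranges: [-2.53, 2.53], [-0.31, 2.02], [-1.57, 1.55], [0.28, 2.44], [-1.29, 4.43], [0.15, 1.84], [-2.92, 2.92]. Speed limits (rad/s): [2.57, 2.57, 3.14, 3.14, 3.14, 3.14, 3.14].

INTERFACE

Orientations are given as [roll, pitch, yaw] about the fixed x, y, z axes, in that order (R = Rz(yaw) Ry(pitch) Rx(roll)).
In Python, from station import bot gives the robot as it stands.
- The arm moves only by the shell command python3 -m jog 'ROWS' [FORCE]. ROWS is JSON, a list that holds one entry, the list of rows, each a list of 5 numbers: the shift along the tool's x, y, z in units of 0.2 m (1.0 is 0.2 m), then the turn about the tool's z in units of 120 degrees (1.0 is 120 degrees), then the opening, from 0 (shut) to 1 (fully open). In form: [[[dx, dy, dz, roll, grip], ...]]. A call has exactly 10 rows; each row is the pose to reach, as a shift and turn from the pose commanded when the call began, along the tool's axes at that moment; what a row does not reach only later rows make up. A row lasts 1/8 s, in which the tool goes at most 62.5 mm and 10.7 degrees, less where a joint would pass 70% of its speed; a pose out of reach is approached as far as the arm can. A call with a number of a shift or a turn outside -1 to 1 is refused whole. A call with a gripper value outside its range is refused whole. The fingers move at their own pace and stop on an object; FORCE is the grip in N (left out, the last holds). Time passes only in rows, so rows that repeat a pose let the fingers close, or fill a call up. It gives the time, the measured TCP pose, the force and the opening at its end, in the units of the state.
- bot.sense(): the state, without advancing time (a new reading comes with each control period).
- bot.capture(name): name is "scene" or "side" or "wrist"; returns a dict with "image" (480x640x3 uint8, red, green, blue), "K" (3x3 intrinsics, pixels), "extrinsics" (4x4, takes a point from camera to world coordinates); the wrist camera has in their place "tool_from_camera" (4x4, takes a point from camera to tool coordinates, whose origin is the TCP and whose axes are the flange's). Camera axes: x right, y up, looking along -z (the intrinsics and any distortion apply to the point x, -y, -z); pixel columns grow to the right and rows downward; lengths in m; the calibration is good to about 2 mm. A picture is of the moment at which its call begins: read the wrist's pose just before it. There is no depth.
- bot.close_job(): hands the job in, once; it reports no verdict.
The state is a dict: "t": time; "q": joint angles; "qvel": joint speeds; "tau": joint torques, N m; "eef_pos": TCP position; "eef_rot": TCP orientation; "force": force on the tool from outside, world axes, zero at the start; "ft_torque": the same for the moment, N m; "width": finger opening in m.
Only numpy, scipy, OpenCV 4.12 (cv2) and the standard library are available. Lean on these libraries where they do the work, as an engineer would, in place of code of your own. Each camera call takes 0.05 s, during which the arm holds its last target.

## Working session

There is one attempt and no reset: what is moved stays moved. The work goes in short steps, Python scripts to look and compute and a shell command to move; the robot and the scene stay as the last step left them, time stands still between calls to the robot, and variables do not carry over. Pictures are saved under pics/ and viewed, and the job is handed in when it is done.

```bash
ls; mkdir -p pics
python3 - <<'E'
from station import bot
import cv2,json,pickle
s=bot.sense();print(s)
d={}
for n in("scene","side","wrist"):
    c=bot.capture(n);d[n]=c;cv2.imwrite(f"pics/{n}0.png",c["image"][:,:,::-1]);print(n,c["K"],c.get("extrinsics",c.get("tool_from_camera")),[k for k in c])
pickle.dump((s,d),open("c0.pkl","wb"))
E
```

```text
pics
{'t': 0.0, 'q': array([ 1.12701737,  0.46836308, -0.01161958,  1.60361079,  0.00600255,
        1.07138585, -0.05628684]), 'qvel': array([-2.36122792e-05, -7.72594386e-04, -4.47860960e-04,  3.47596356e-04,
       -1.78946259e-03, -1.02020950e-03, -2.31568401e-04]), 'tau': array([ 3.12598604e-04, -5.20563626e+01, -1.21596130e-02, -2.43753648e+01,
       -5.65890537e-02,  1.71889609e-02,  1.71246675e-04]), 'eef_pos': array([ 0.25330857, -0.59798696,  0.21365481]), 'eef_rot': array([-3.13986413e+00,  1.16571272e-04,  4.00744361e-01]), 'force': array([ 0.19671839, -0.30612766,  0.16833568]), 'ft_torque': array([-0.01690738,  0.02995801, -0.06307047]), 'width': 0.09203947365042613}
scene [[482.11685746   0.         315.92073007]
 [  0.         482.11685746 238.44886339]
 [  0.           0.           1.        ]] [[-0.83690033  0.22236548 -0.50015141  0.03440516]
 [-0.5473388  -0.33288557  0.767859    0.75452543]
 [ 0.00425215  0.91637372  0.4003013   0.51032837]
 [ 0.          0.          0.          1.        ]] ['image', 'K', 'extrinsics']
side [[542.77357284   0.         318.14767025]
 [  0.         542.77357284 234.99320448]
 [  0.           0.           1.        ]] [[ 0.99647761  0.05587547 -0.06253243  0.47432275]
 [-0.08370122  0.61694468 -0.78254289 -0.89195505]
 [-0.0051459   0.78502051  0.6194484   0.77253491]
 [ 0.          0.          0.          1.        ]] ['image', 'K', 'extrinsics']
wrist [[331.90649738   0.         320.69458696]
 [  0.         331.90649738 239.67391549]
 [  0.           0.           1.        ]] [[-2.83352724e-04  9.72078777e-01  2.34654578e-01  6.61251093e-02]
 [ 9.99999957e-01  2.93098395e-04 -6.65666728e-06 -3.83209146e-04]
 [-7.52476854e-05  2.34654567e-01 -9.72078818e-01 -1.70072235e-01]
 [ 0.00000000e+00  0.00000000e+00  0.00000000e+00  1.00000000e+00]] ['image', 'K', 'tool_from_camera']
```

View pics/scene0.png

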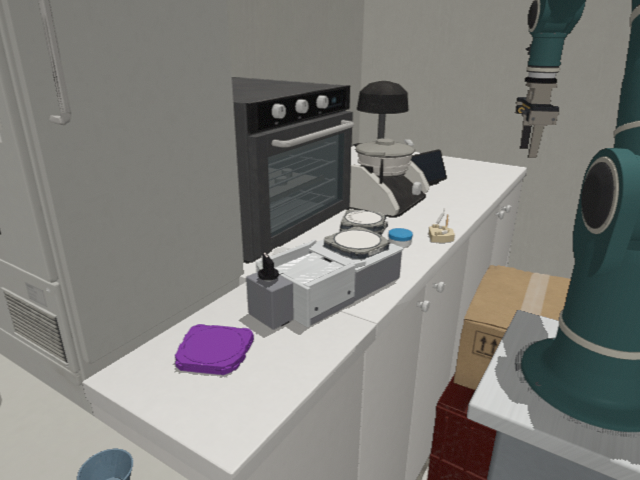

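View pics/side0.png

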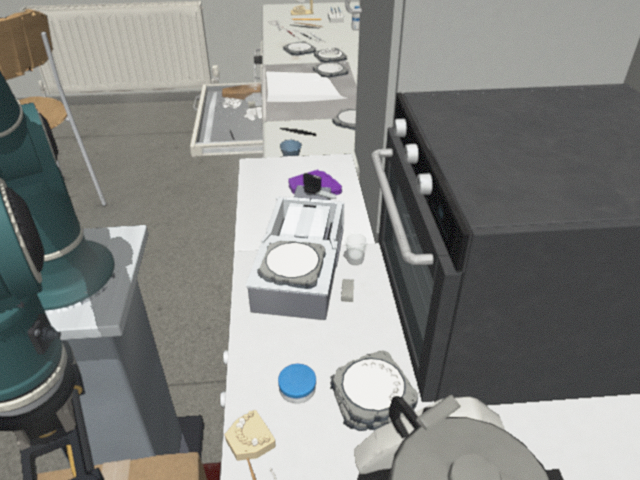

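View pics/wrist0.png

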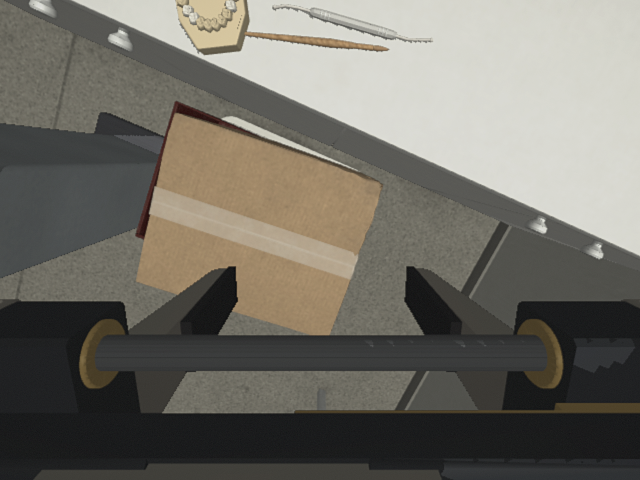

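The scene and side views show the magazine: the blank is at about (292,262) in the side view, the knob at about (312,183), the blue tin at (297,382), and the glass and stone at (356,248) and (347,290). I'll enlarge the side view and measure.

```bash
cat > h.py <<'E'
import numpy as np,cv2,pickle
from scipy.spatial.transform import Rotation as Ro
def ray(K,T,u,v):
    d=np.linalg.inv(K)@np.array([u,v,1.]); d=np.array([d[0],-d[1],-d[2]])
    return T[:3,3],T[:3,:3]@d
def onz(K,T,u,v,z):
    o,d=ray(K,T,u,v); return o+d*(z-o[2])/d[2]
def wristT(s,c):
    T=np.eye(4);T[:3,:3]=Ro.from_euler('xyz',s['eef_rot']).as_matrix();T[:3,3]=s['eef_pos'];return T@c['tool_from_camera']
def proj(K,T,p):
    q=T[:3,:3].T@(np.array(p)-T[:3,3]); return K[0,0]*q[0]/-q[2]+K[0,2], K[1,1]*-q[1]/-q[2]+K[1,2]
E
python3 - <<'E'
from h import *
s,d=pickle.load(open("c0.pkl","rb"))
im=d["side"]["image"][:,:,::-1]
cv2.imwrite("pics/side0z.png",cv2.resize(im[160:330,220:400],None,fx=4,fy=3.5,interpolation=2)[:600])
cv2.imwrite("pics/side0z.png",cv2.resize(im[165:325,235:385],None,fx=3.75,fy=3.75,interpolation=2))
im=d["scene"]["image"][:,:,::-1]
cv2.imwrite("pics/scene0z.png",cv2.resize(im[200:340,235:435],None,fx=4,fy=4,interpolation=2))
E
```

```text
(no output)
```

View pics/side0z.png

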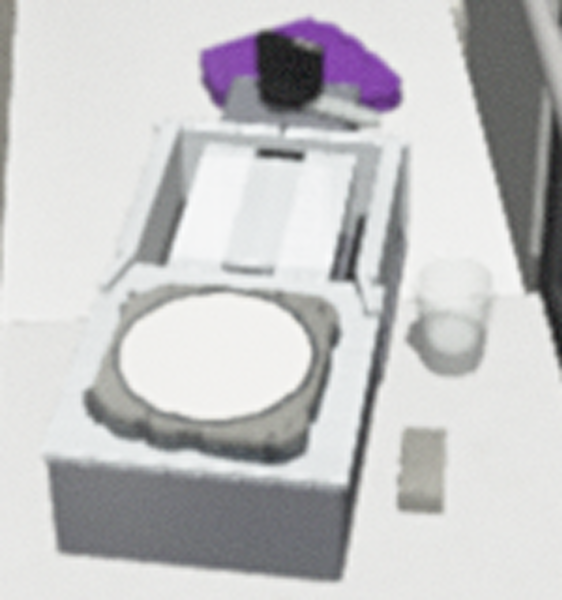

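View pics/scene0z.png

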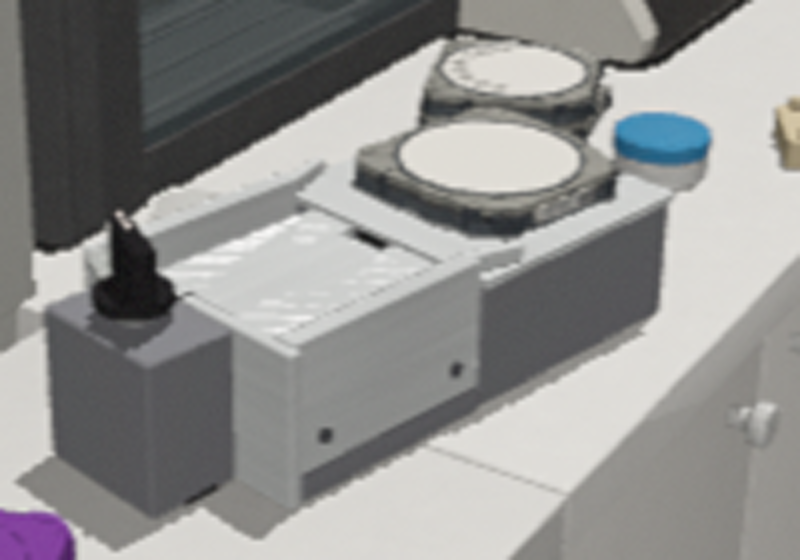

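Run:
```python
from h import *
s,d=pickle.load(open("c0.pkl","rb"))
c=d["side"];K,T=c["K"],c["extrinsics"]
def f(x,y,z): return onz(K,T,235+x/3.75,165+y/3.75,z)[:2].round(4)
a=f(47,458,.075);b=f(352,487,.075);print(a,b,np.linalg.norm(b-a))
print("bottom",f(58,551,0),f(340,580,0))
print("disc",f(216,355,.092)); print("walltops end", f(170,125,.083),f(408,137,.083))
print("knobtop",f(290,35,.127))
print("glass",f(450,350,0),"stone",f(420,500,.0))
e=(b-a)/np.linalg.norm(b-a);m=(a+b)/2;yv=np.array([-e[1],e[0]])
print("yaw",np.arctan2(e[1],e[0]))
o=m+yv*.165;print("org",o,"mouth",o+.05*yv,"grip",o+.147*yv)
cs=d["scene"];K,T=cs["K"],cs["extrinsics"]
g=lambda x,y,z: onz(K,T,235+x/4,200+y/4,z)[:2].round(4)
print("scene disc",g(490,158,.092),"deck corner near right",g(668,195,.075),"housing",g(50,308,.083),g(150,362,.083),"tin",g(662,145,.028))
```

```text
[ 0.4015 -0.1543] [ 0.5494 -0.1878] 0.15164649682732534
bottom [ 0.4006 -0.1454] [ 0.5447 -0.1786]
disc [ 0.4879 -0.1038]
walltops end [0.4705 0.1191] [0.6108 0.0937]
knobtop [0.5449 0.143 ]
glass [ 0.6254 -0.005 ] stone [ 0.5927 -0.1251]
yaw -0.22274588487633445
org [ 0.5118999 -0.0101264] mouth [0.52294533 0.03863833] grip [0.54437345 0.1332419 ]
scene disc [ 0.4793 -0.093 ] deck corner near right [ 0.3938 -0.1371] housing [0.5762 0.1565] [0.5061 0.1707] tin [ 0.4667 -0.3012]
```

```bash
python3 -m jog '[[[0.1,-0.1,-0.04,0.04,0.5],[0.2,-0.2,-0.1,0.09,0.5],[0.32,-0.32,-0.2,0.14,0.5],[0.45,-0.45,-0.3,0.19,0.5],[0.57,-0.57,-0.4,0.24,0.5],[0.7,-0.7,-0.45,0.29,0.5],[0.82,-0.82,-0.45,0.34,0.5],[0.92,-0.92,-0.45,0.39,0.5],[1,-1,-0.45,0.43,0.5],[1,-1,-0.45,0.45,0.5]]]'
```

```text
t: 1.4
eef_pos: [0.3606, -0.3344, 0.3045]
eef_rot: [-3.141, 0.0, -0.54]
force: [0.3, -0.1, -0.6]
width: 0.0458
```

```bash
python3 -m jog '[[[-0.02,-0.1,0,-0.085,0.5],[-0.04,-0.2,0,-0.17,0.5],[-0.06,-0.32,0,-0.255,0.5],[-0.08,-0.45,0,-0.34,0.5],[-0.1,-0.57,0,-0.425,0.5],[-0.12,-0.7,0,-0.51,0.5],[-0.14,-0.82,0,-0.595,0.5],[-0.16,-0.92,0,-0.68,0.5],[-0.18,-1,0,-0.765,0.5],[-0.2,-1,0,-0.85,0.5]]]'
```

```text
t: 2.65
eef_pos: [0.4288, -0.143, 0.3044]
eef_rot: [-3.141, -0.0, 1.247]
force: [-0.2, -0.4, 0.1]
width: 0.0461
```

```bash
python3 -m jog '[[[0.1,0.02,0,-0.01,0.5],[0.22,0.04,0,-0.02,0.5],[0.36,0.07,0,-0.03,0.5],[0.5,0.1,0,-0.04,0.5],[0.63,0.12,0,-0.05,0.5],[0.72,0.14,0,-0.05,0.5],[0.78,0.15,0,-0.05,0.5],[0.8,0.15,0,-0.05,0.5],[0.8,0.15,0,-0.05,0.5],[0.8,0.15,0,-0.05,0.5]]]'
python3 - <<'E'
from station import bot
import cv2,pickle
s=bot.sense();c=bot.capture("wrist");pickle.dump((s,c),open("c1.pkl","wb"));cv2.imwrite("pics/w1.png",c["image"][:,:,::-1]);print(s["eef_pos"],s["eef_rot"],s["q"])
E
```

```text
t: 3.9
eef_pos: [0.5089, -0.0036, 0.3046]
eef_rot: [-3.142, 0.0, 1.342]
force: [-0.5, 0.1, -0.8]
width: 0.0461
[ 0.50891198 -0.00355243  0.30458669] [-3.14156707e+00  3.99387434e-04  1.34191566e+00] [ 0.33077142  0.17656341 -0.43908274  1.81128154  0.08153334  1.17154456
 -0.36295871]
```

View pics/w1.png

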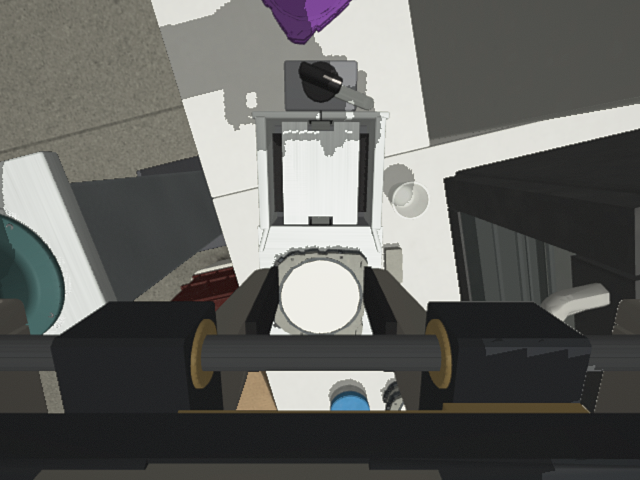

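The wrist picture is nearly aligned with the magazine. The well is at about (320,172), the disc at (320,296), the knob at (321,81) with its tongue pointing to (370,105), and the glass at (408,198). I'll zoom in to measure.

Run:
```python
from h import *
s,c=pickle.load(open("c1.pkl","rb"))
im=c["image"][:,:,::-1]
cv2.imwrite("pics/w1a.png",cv2.resize(im[50:190,230:420],None,fx=4.2,fy=4.2,interpolation=2))
cv2.imwrite("pics/w1b.png",cv2.resize(im[200:340,230:420],None,fx=4.2,fy=4.2,interpolation=2))
```

```text
(no output)
```

View pics/w1a.png

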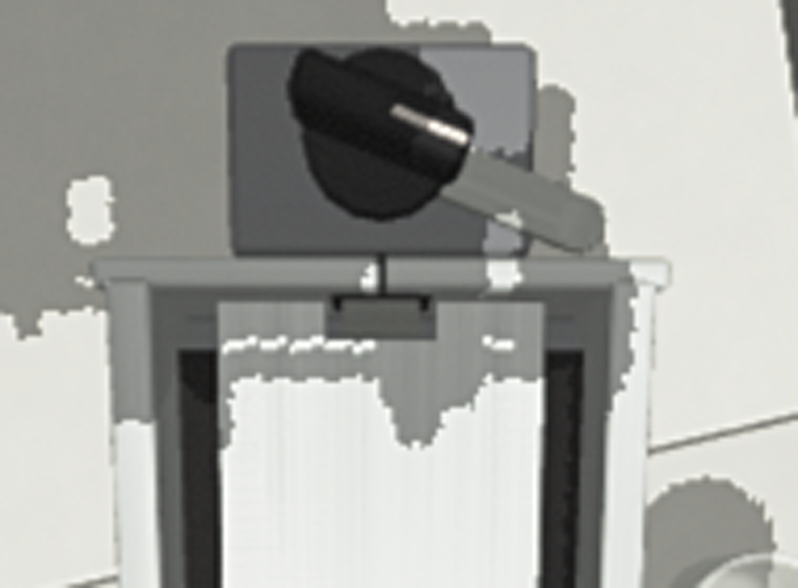

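View pics/w1b.png

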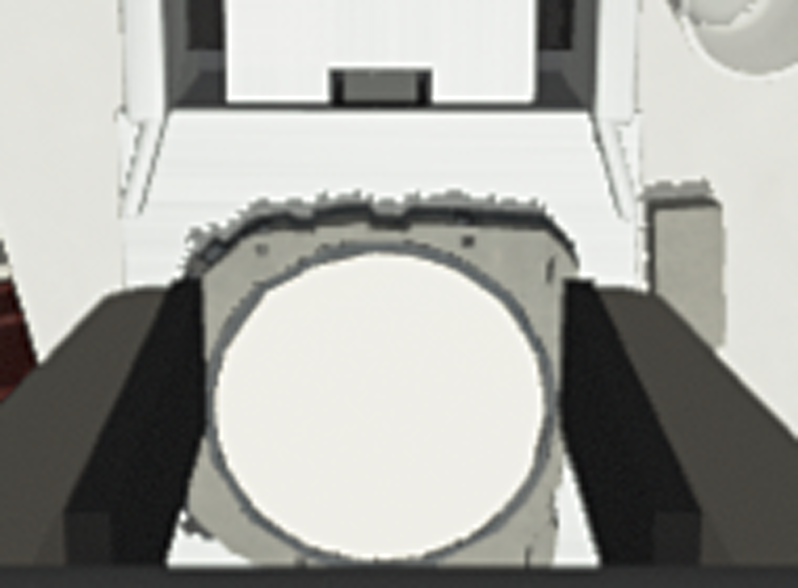

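Run:
```python
from h import *
s,c=pickle.load(open("c1.pkl","rb"));K=c["K"];T=wristT(s,c)
A=lambda x,y,z: onz(K,T,230+x/4.2,50+y/4.2,z)[:2]
B=lambda x,y,z: onz(K,T,230+x/4.2,200+y/4.2,z)[:2]
l=B(166,109,.075);r=B(592,108,.075)
print(l,r,np.linalg.norm(r-l),"yaw",np.arctan2(*(r-l)[::-1]))
n=A(381,290,.083);print("line inner end",n)
m=(l+r)/2;v=n-m;print("yawfromy",np.arctan2(v[1],v[0])-np.pi/2,np.linalg.norm(v))
th=(np.arctan2(*(r-l)[::-1])+np.arctan2(v[1],v[0])-np.pi/2)/2
y=np.array([-np.sin(th),np.cos(th)])
print("mouth est",m+.062*y,n-.062*y)
h=[A(*p,.0975)for p in((230,250),(530,252),(535,45),(230,45))];print("housing",np.array(h),np.mean(h,0))
g=[A(300,75,.127),A(465,140,.127)];print("bar",g,np.mean(g,0),np.arctan2(*(g[1]-g[0])[::-1]))
t=[A(480,150,.088),A(590,235,.0875)];print(t)
im=c["image"];mk=((im.min(2)>205)).astype(np.uint8);mk[:262]=0
cnt=[B(x,yy,.092) for x,yy in((212,400),(548,400),(382,252),(382,560))];print("disc",np.array(cnt),(cnt[0]+cnt[1])/2,(cnt[2]+cnt[3])/2)
print("front edge",B(280,225,.081),B(540,217,.081))
```

```text
[ 0.44516958 -0.00218587] [ 0.5663839  -0.03018082] 0.124405098098361 yaw -0.22697439179665316
line inner end [0.53426527 0.10343966]
yawfromy -0.2337974500279807 0.1229685264190615
mouth est [0.51993465 0.04417852] [0.52010737 0.0430778 ]
housing [[0.49868861 0.11995087]
 [0.57286331 0.10216856]
 [0.5837695  0.14881718]
 [0.51063835 0.16585574]] [0.54148994 0.13419809]
bar [array([0.52565305, 0.14801674]), array([0.55937033, 0.12610724])] [0.54251169 0.13706199] -0.5762347226554694
[array([0.56658492, 0.13021014]), array([0.59021851, 0.10378551])]
disc [[ 0.43879624 -0.08682919]
 [ 0.53511254 -0.10933985]
 [ 0.4978507  -0.05389905]
 [ 0.4757127  -0.14888297]] [ 0.48695439 -0.09808452] [ 0.4867817  -0.10139101]
front edge [ 0.4698254  -0.04233438] [ 0.54463701 -0.05730444]
```

```bash
python3 -m jog '[[[-0.12,0,0,0,0.5],[-0.26,0,0.05,0,0.5],[-0.4,0,0.15,0,0.5],[-0.55,0,0.28,0,0.5],[-0.7,0,0.42,0,0.5],[-0.82,0,0.54,0,0.5],[-0.9,0,0.6,0,0.5],[-0.9,0,0.6,0,0.5],[-0.9,0,0.6,0,0.5],[-0.9,0,0.6,0,0.5]]]'
python3 - <<'E'
from station import bot
import cv2,pickle
s=bot.sense();c=bot.capture("wrist");pickle.dump((s,c),open("c2.pkl","wb"));cv2.imwrite("pics/w2.png",c["image"][:,:,::-1]);print(s["eef_pos"],s["eef_rot"])
E
```

```text
t: 5.2
eef_pos: [0.4694, -0.1774, 0.1855]
eef_rot: [3.14, -0.0, 1.345]
force: [0.9, 0.6, 1.0]
width: 0.0459
[ 0.46939512 -0.17738601  0.18549672] [ 3.13984947e+00 -1.22437598e-05  1.34485717e+00]
```

View pics/w2.png

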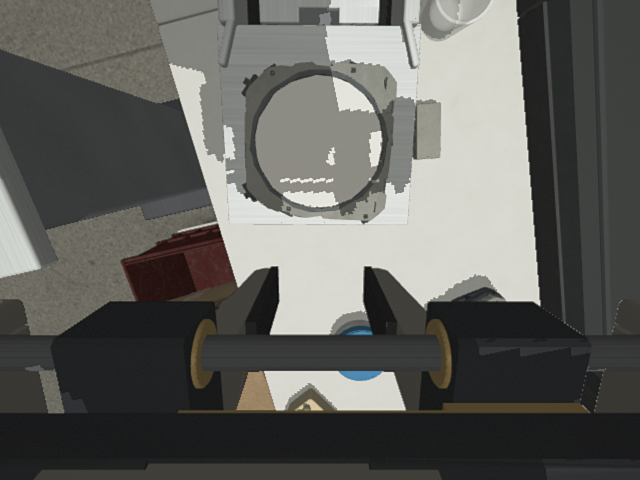

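The disc is at about (319,140), the blank's rear edge at about row 216, and the deck's end edge at row 223. The fingers are behind it and centred.

```bash
python3 - <<'E'
from h import *
s,c=pickle.load(open("c2.pkl","rb"));K=c["K"];T=wristT(s,c)
th=-.23;X=np.array([np.cos(th),np.sin(th)]);Y=np.array([-X[1],X[0]]);m=np.array([.520,.0435])
def f(u,v,z):
    p=onz(K,T,u,v,z)[:2]-m;return (p@X).round(4),(p@Y).round(4)
print("disc",f(319.5,140,.092),f(252,140,.092),f(387,140,.092));print("rear",f(290,215,.081),f(365,218,.081),"deckedge",f(227,223,.075),f(408,223,.075))
p=s["eef_pos"][:2]-m;print("tcp",p@X,p@Y)
E
python3 -m jog '[[[0,0,0.08,0,0.5],[0,0,0.2,0,0.5],[0,0,0.32,0,0.5],[0,0,0.43,0,0.5],[0,0,0.5,0,0.5],[0,0,0.53,0,0.5],[0,0,0.535,0,0.5],[0,0,0.535,0,0.5],[0,0,0.535,0,0.5],[0,0,0.535,0,0.5]]]'
```

```text
disc (np.float64(0.0003), np.float64(-0.146)) (np.float64(-0.0511), np.float64(-0.1462)) (np.float64(0.0517), np.float64(-0.1457))
rear (np.float64(-0.0242), np.float64(-0.2056)) (np.float64(0.0386), np.float64(-0.2079)) deckedge (np.float64(-0.079), np.float64(-0.2137)) (np.float64(0.0766), np.float64(-0.2132))
tcp 0.0010847713508806897 -0.22660606178255216
t: 6.5
eef_pos: [0.4687, -0.1784, 0.078]
eef_rot: [3.141, 0.0, 1.343]
force: [0.4, 0.6, -0.6]
width: 0.0462
```

```bash
python3 -m jog '[[[0.04,0,0,0,0.5],[0.1,0,0,0,0.5],[0.17,0,0,0,0.5],[0.25,0,0,0,0.5],[0.33,0,0,0,0.5],[0.41,0,0,0,0.5],[0.49,0,0,0,0.5],[0.57,0,0,0,0.5],[0.64,0,0,0,0.5],[0.68,0,0,0,0.5]]]'
python3 - <<'E'
from station import bot
import cv2,pickle
s=bot.sense();c=bot.capture("wrist");pickle.dump((s,c),open("c3.pkl","wb"));cv2.imwrite("pics/w3.png",c["image"][:,:,::-1]);print(s["eef_pos"],s["eef_rot"],s["force"])
cv2.imwrite("pics/sd3.png",cv2.resize(bot.capture("side")["image"][165:325,235:385,::-1],None,fx=3.75,fy=3.75,interpolation=2))
E
```

```text
t: 7.75
eef_pos: [0.4989, -0.0443, 0.0773]
eef_rot: [-3.141, -0.0, 1.344]
force: [1.0, -3.1, 0.6]
width: 0.0461
[ 0.49891115 -0.04433064  0.07733869] [-3.14061203e+00 -1.94690245e-04  1.34449887e+00] [ 1.00130086 -3.07825506  0.60980698]
```

View pics/w3.png

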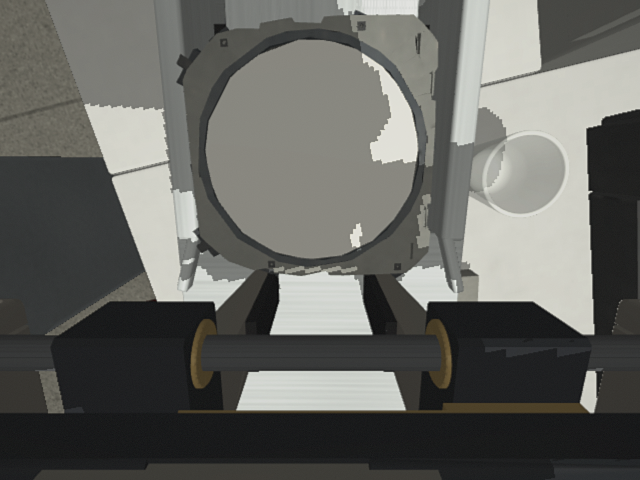

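View pics/sd3.png

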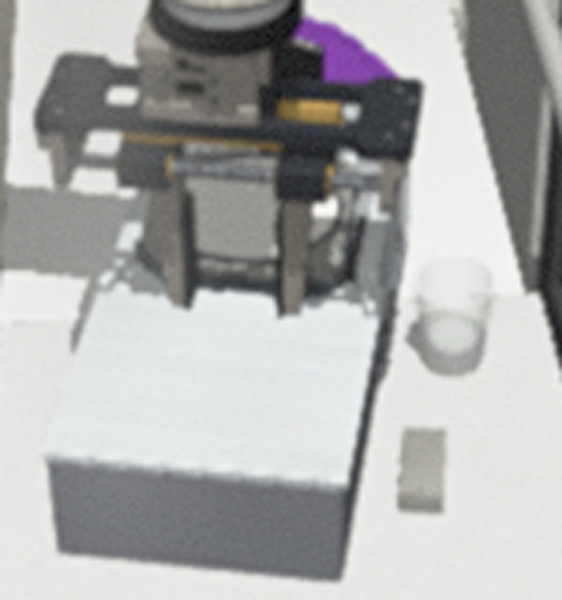

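The blank entered the walls squarely (disc at about (312,150)), with about 3 N of push. I'll finish the push slowly.

```bash
python3 -m jog '[[[0.02,0,0,0,0.5],[0.04,0,0,0,0.5],[0.06,0,0,0,0.5],[0.08,0,0,0,0.5],[0.1,0,0,0,0.5],[0.11,0,0,0,0.5],[0.12,0,0,0,0.5],[0.125,0,0,0,0.5],[0.13,0,0,0,0.5],[0.13,0,0,0,0.5]]]'
python3 - <<'E'
from station import bot
import cv2,pickle
s=bot.sense();c=bot.capture("wrist");pickle.dump((s,c),open("c4.pkl","wb"));cv2.imwrite("pics/w4.png",c["image"][:,:,::-1]);print(s["eef_pos"],s["eef_rot"],s["force"])
E
```

```text
t: 9.1
eef_pos: [0.5051, -0.0204, 0.0776]
eef_rot: [3.141, -0.0, 1.343]
force: [0.3, -2.1, 0.6]
width: 0.046
[ 0.5051317  -0.02041998  0.07760565] [ 3.14143740e+00 -1.49335070e-05  1.34316149e+00] [ 0.34066225 -2.1002544   0.56606966]
```

View pics/w4.png

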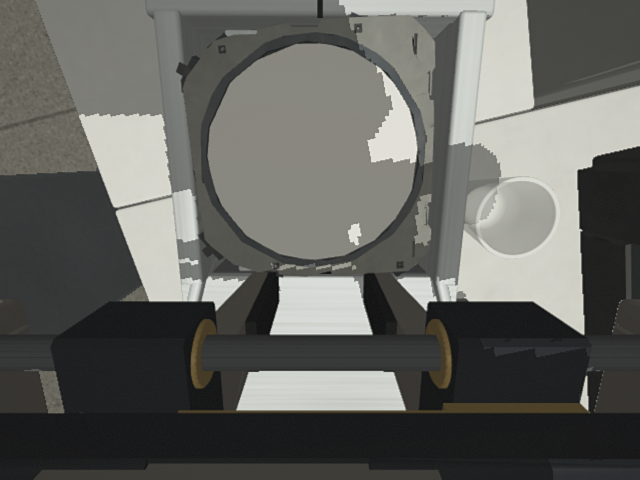

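```bash
python3 -m jog '[[[0.002,0,0,0,0.5],[0.004,0,0,0,0.5],[0.006,0,0,0,0.5],[0.008,0,0,0,0.5],[0.01,0,0,0,0.5],[0.012,0,0,0,0.5],[0.013,0,0,0,0.5],[0.014,0,0,0,0.5],[0.015,0,0,0,0.5],[0.015,0,0,0,0.5]]]'
python3 - <<'E'
from station import bot
import cv2,pickle
s=bot.sense();c=bot.capture("wrist");pickle.dump((s,c),open("c5.pkl","wb"));cv2.imwrite("pics/w5.png",c["image"][0:300,120:520,::-1]);print(s["eef_pos"],s["eef_rot"],s["force"])
E
```

```text
t: 10.4
eef_pos: [0.5054, -0.0185, 0.0775]
eef_rot: [-3.141, 0.001, 1.343]
force: [-0.5, -5.9, 1.3]
width: 0.0461
[ 0.50536975 -0.0184984   0.07749044] [-3.14103736e+00  1.28885850e-03  1.34250596e+00] [-0.5416461  -5.85354134  1.26623775]
```

View pics/w5.png

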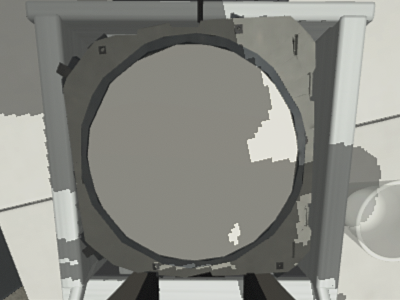

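The force rose to 6 N at the end wall, so the blank is home at about +4 mm. Next I back off, lift and move over the disc centre.

```bash
python3 -m jog '[[[-0.03,0,0,0,0.5],[-0.05,0,-0.08,0,0.5],[-0.05,0,-0.17,0,0.5],[0,0,-0.2,0,0.5],[0.08,0,-0.2,0,0.5],[0.17,0,-0.2,0,0.5],[0.26,0,-0.2,0,0.5],[0.32,0,-0.2,0,0.5],[0.34,0,-0.2,0,0.5],[0.34,0,-0.2,0,0.5]]]'
python3 - <<'E'
from station import bot
import cv2
s=bot.sense();print(s["eef_pos"],s["force"])
cv2.imwrite("pics/sd6.png",cv2.resize(bot.capture("side")["image"][165:325,235:385,::-1],None,fx=3.75,fy=3.75,interpolation=2))
cv2.imwrite("pics/sc6.png",cv2.resize(bot.capture("scene")["image"][200:340,235:435,::-1],None,fx=4,fy=4,interpolation=2))
E
```

```text
t: 11.7
eef_pos: [0.521, 0.0488, 0.1174]
eef_rot: [-3.141, 0.0, 1.343]
force: [-0.9, 0.6, 0.0]
width: 0.046
[0.52099557 0.04875692 0.11738292] [-0.88118523  0.57223467  0.01772853]
```

View pics/sd6.png

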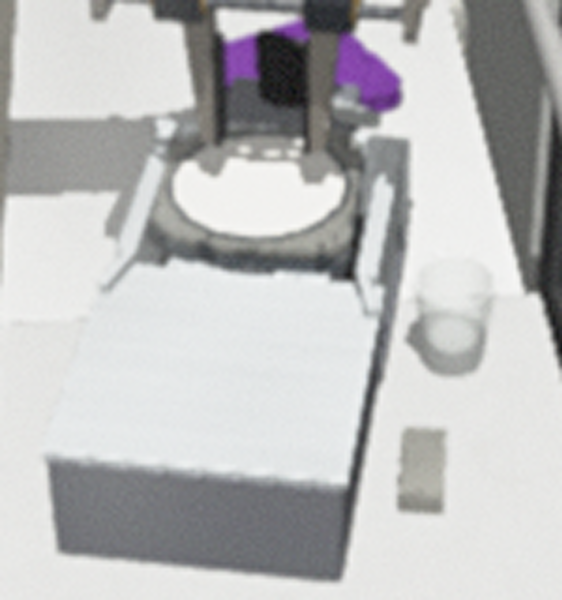

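View pics/sc6.png

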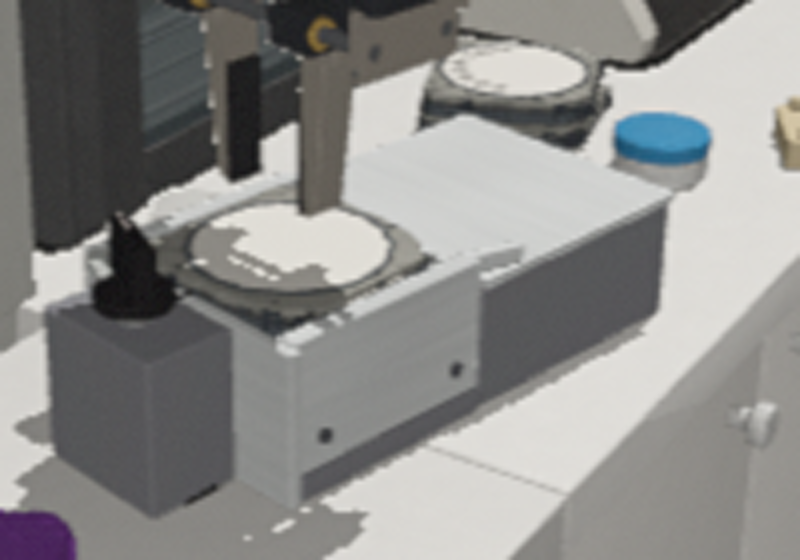

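```bash
python3 -m jog '[[[0,0,0.04,0,0.5],[0,0,0.08,0,0.5],[0,0,0.11,0,0.5],[0,0,0.13,0,0.5],[0,0,0.15,0,0.5],[0,0,0.17,0,0.5],[0,0,0.19,0,0.5],[0,0,0.21,0,0.5],[0,0,0.22,0,0.5],[0,0,0.225,0,0.5]]]'
```

```text
t: 13.05
eef_pos: [0.521, 0.0487, 0.0726]
eef_rot: [-3.141, 0.0, 1.343]
force: [-3.8, -0.5, 4.6]
width: 0.0458
```

```bash
python3 -m jog '[[[0,0,0.002,0,0.5],[0,0,0.004,0,0.5],[0,0,0.006,0,0.5],[0,0,0.008,0,0.5],[0,0,0.01,0,0.5],[0,0,0.012,0,0.5],[0,0,0.014,0,0.5],[0,0,0.015,0,0.5],[0,0,0.015,0,0.5],[0,0,0.015,0,0.5]]]'
```

```text
t: 14.3
eef_pos: [0.521, 0.0487, 0.0698]
eef_rot: [-3.142, 0.0, 1.343]
force: [-3.2, -0.0, 7.0]
width: 0.0461
```

```bash
python3 -m jog '[[[0,0,0.002,0,0.5],[0,0,0.004,0,0.5],[0,0,0.006,0,0.5],[0,0,0.008,0,0.5],[0,0,0.01,0,0.5],[0,0,0.012,0,0.5],[0,0,0.014,0,0.5],[0,0,0.015,0,0.5],[0,0,0.015,0,0.5],[0,0,0.015,0,0.5]]]'
```

```text
t: 15.55
eef_pos: [0.521, 0.0487, 0.067]
eef_rot: [-3.141, 0.0, 1.343]
force: [-3.3, -0.4, 8.1]
width: 0.0457
```

```bash
python3 -m jog '[[[0,0,0.002,0,0.5],[0,0,0.004,0,0.5],[0,0,0.006,0,0.5],[0,0,0.008,0,0.5],[0,0,0.01,0,0.5],[0,0,0.012,0,0.5],[0,0,0.014,0,0.5],[0,0,0.015,0,0.5],[0,0,0.015,0,0.5],[0,0,0.015,0,0.5]]]'
```

```text
t: 16.8
eef_pos: [0.521, 0.0487, 0.0639]
eef_rot: [-3.142, 0.0, 1.343]
force: [-3.5, -0.8, 7.6]
width: 0.046
```

```bash
python3 -m jog '[[[0,0,0.002,0,0.5],[0,0,0.004,0,0.5],[0,0,0.006,0,0.5],[0,0,0.008,0,0.5],[0,0,0.01,0,0.5],[0,0,0.012,0,0.5],[0,0,0.014,0,0.5],[0,0,0.015,0,0.5],[0,0,0.015,0,0.5],[0,0,0.015,0,0.5]]]'
```

```text
t: 18.05
eef_pos: [0.521, 0.0487, 0.0609]
eef_rot: [-3.141, 0.0, 1.343]
force: [-2.9, -0.7, 7.7]
width: 0.0458
```

```bash
python3 -m jog '[[[0,0,0.002,0,0.5],[0,0,0.004,0,0.5],[0,0,0.006,0,0.5],[0,0,0.008,0,0.5],[0,0,0.01,0,0.5],[0,0,0.012,0,0.5],[0,0,0.014,0,0.5],[0,0,0.015,0,0.5],[0,0,0.015,0,0.5],[0,0,0.015,0,0.5]]]'
```

```text
t: 19.3
eef_pos: [0.521, 0.0487, 0.0579]
eef_rot: [-3.141, 0.0, 1.343]
force: [-2.8, -1.0, 7.3]
width: 0.046
```

```bash
python3 -m jog '[[[0,0,0.002,0,0.5],[0,0,0.004,0,0.5],[0,0,0.006,0,0.5],[0,0,0.008,0,0.5],[0,0,0.01,0,0.5],[0,0,0.012,0,0.5],[0,0,0.014,0,0.5],[0,0,0.015,0,0.5],[0,0,0.015,0,0.5],[0,0,0.015,0,0.5]]]'
```

```text
t: 20.55
eef_pos: [0.521, 0.0487, 0.0549]
eef_rot: [-3.141, 0.0, 1.343]
force: [-3.7, -0.1, 6.5]
width: 0.0459
```

```bash
python3 -m jog '[[[0,0,0.002,0,0.5],[0,0,0.004,0,0.5],[0,0,0.006,0,0.5],[0,0,0.008,0,0.5],[0,0,0.01,0,0.5],[0,0,0.012,0,0.5],[0,0,0.014,0,0.5],[0,0,0.015,0,0.5],[0,0,0.015,0,0.5],[0,0,0.015,0,0.5]]]'
python3 - <<'E'
from station import bot
import cv2
s=bot.sense();print(s["eef_pos"],s["force"])
cv2.imwrite("pics/sc7.png",cv2.resize(bot.capture("scene")["image"][200:340,235:435,::-1],None,fx=4,fy=4,interpolation=2))
cv2.imwrite("pics/w7.png",bot.capture("wrist")["image"][:,:,::-1])
E
```

```text
t: 21.8
eef_pos: [0.521, 0.0487, 0.0526]
eef_rot: [3.142, 0.001, 1.343]
force: [-4.5, -0.9, 14.0]
width: 0.0463
[0.52100471 0.04871491 0.05257475] [-4.54742202 -0.86751083 13.9887042 ]
```

View pics/sc7.png

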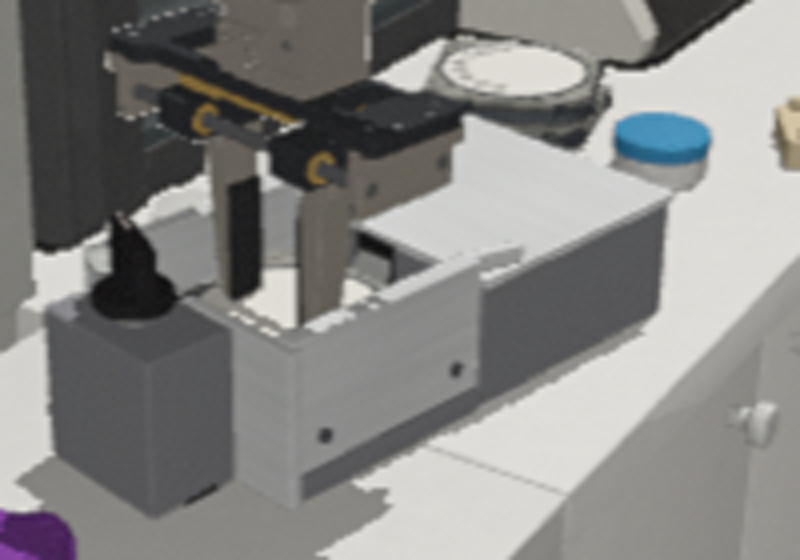

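View pics/w7.png

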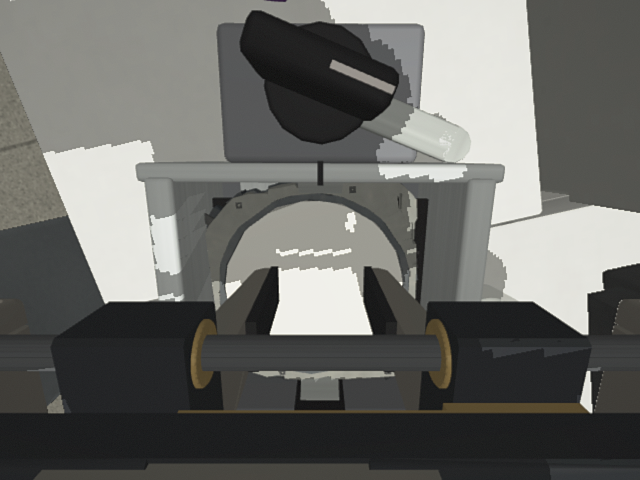

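```bash
python3 -m jog '[[[0,0,0.001,0,0.5],[0,0,0.002,0,0.5],[0,0,0.003,0,0.5],[0,0,0.004,0,0.5],[0,0,0.005,0,0.5],[0,0,0.006,0,0.5],[0,0,0.007,0,0.5],[0,0,0.007,0,0.5],[0,0,0.007,0,0.5],[0,0,0.007,0,0.5]]]'
```

```text
t: 23.15
eef_pos: [0.521, 0.0487, 0.0517]
eef_rot: [3.141, 0.001, 1.343]
force: [-6.0, -1.1, 19.9]
width: 0.0459
```

That is about 6 N/mm, so the blank is on the rubber and past the snap. I release and look.

```bash
python3 -m jog '[[[0,0,-0.02,0,0.5],[0,0,-0.05,0,0.5],[0,0,-0.1,0,0.5],[0,0,-0.18,0,0.5],[0,0,-0.28,0,0.5],[0,0,-0.4,0,0.5],[0,0,-0.52,0,0.5],[0,0,-0.6,0,0.5],[0,0,-0.6,0,0.5],[0,0,-0.6,0,0.5]]]'
python3 - <<'E'
from station import bot
import cv2,pickle
s=bot.sense();print(s["eef_pos"],s["force"])
c=bot.capture("wrist");pickle.dump((s,c),open("c8.pkl","wb"))
cv2.imwrite("pics/sc8.png",cv2.resize(bot.capture("scene")["image"][200:340,235:435,::-1],None,fx=4,fy=4,interpolation=2))
cv2.imwrite("pics/w8.png",c["image"][:,:,::-1])
E
```

```text
t: 24.4
eef_pos: [0.5206, 0.0486, 0.1695]
eef_rot: [-3.141, 0.0, 1.343]
force: [-0.1, 0.3, -0.1]
width: 0.0459
[0.52055706 0.04855926 0.1695406 ] [-0.13452972  0.28708165 -0.13126203]
```

View pics/sc8.png

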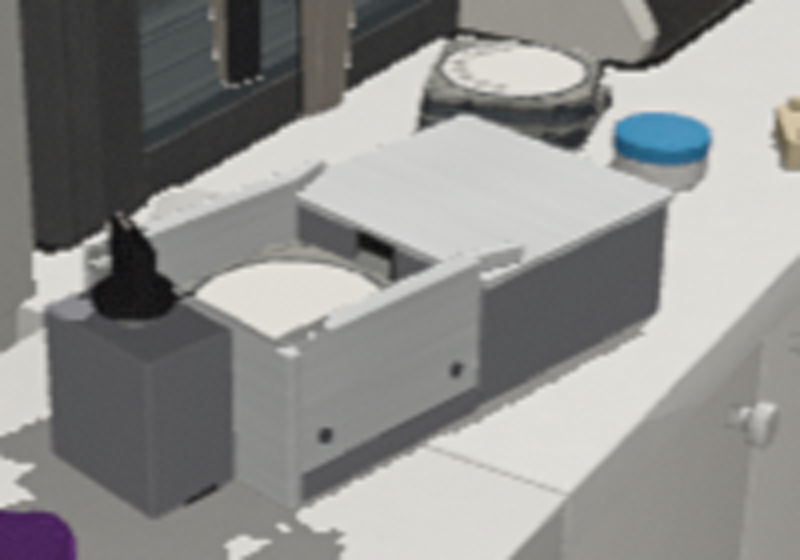

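View pics/w8.png

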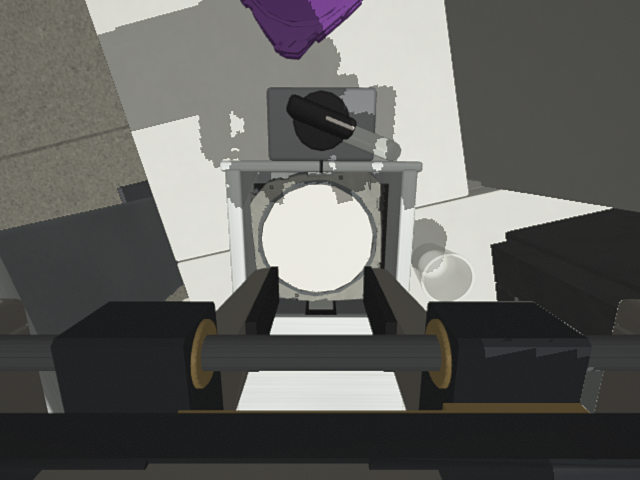

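Run:
```python
from h import *
s,c=pickle.load(open("c8.pkl","rb"));K=c["K"];T=wristT(s,c)
im=c["image"][80:180,240:440,::-1];cv2.imwrite("pics/w8z.png",cv2.resize(im,None,fx=4,fy=4,interpolation=2))
```

View pics/w8z.png

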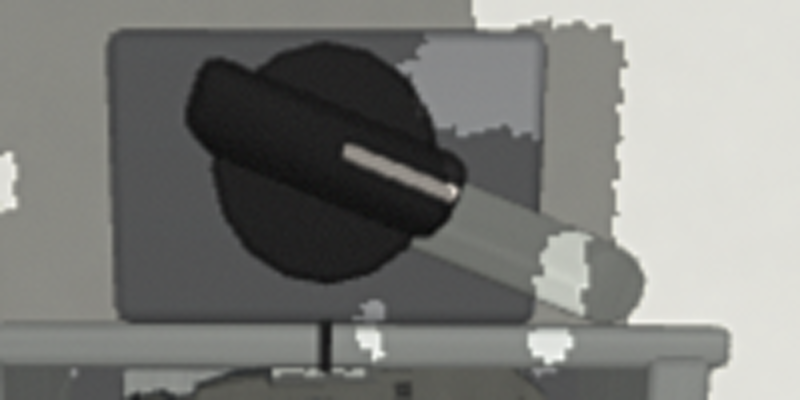

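Run:
```python
from h import *
s,c=pickle.load(open("c8.pkl","rb"));K=c["K"];T=wristT(s,c)
A=lambda x,y,z: onz(K,T,240+x/4,80+y/4,z)[:2]
th=-.23;X=np.array([np.cos(th),np.sin(th)]);Y=np.array([-X[1],X[0]]);m=np.array([.520,.0435])
r=lambda p:((p-m)@X*1e3,(p-m)@Y*1e3)
a,b=A(345,150,.127),A(457,191,.127);d=b-a;print("line",np.linalg.norm(d),"ang",np.arctan2(d[1],d[0]),"knob",th-np.arctan2(d[1],d[0]))
print("ctr from line",r(b-.022*d/np.linalg.norm(d)))
u,v=A(225,60,.127),A(455,155,.127);print("upper edge ang",np.arctan2(*(v-u)[::-1]))
print("disc circ",r(A(325,162,.1)), "lockline",r(A(324,322,.083)),r(A(324,370,.083)))
t=s["eef_pos"][:2];print("tcp",r(t)); print("housing",[r(A(x,y,.097)) for x,y in((110,30),(540,30),(535,318),(122,318))])
q=s["q"];print(q)
```

```text
line 0.01807167206761554 ang -0.5605259610972397 knob 0.33052596109723975
ctr from line (np.float64(-1.0069466331258838), np.float64(97.25671633855987))
upper edge ang -0.5972281124436146
disc circ (np.float64(-0.2765759641885942), np.float64(97.15313767861292)) lockline (np.float64(-0.3739144697845771), np.float64(70.50460335341333)) (np.float64(-0.35430903240872336), np.float64(61.65391715280481))
tcp (np.float64(-0.6110048277415242), np.float64(5.053027141874791))
housing [(np.float64(-36.70199495927281), np.float64(118.54376870217303)), (np.float64(36.05514444696819), np.float64(118.68853105683317)), (np.float64(37.08810693976185), np.float64(71.32268819654)), (np.float64(-36.265023327007974), np.float64(71.17610478807053))]
[ 0.13669731  0.33977738 -0.35234867  1.93547697  0.14824968  0.89234671
 -0.51831508]
```

```bash
python3 -m jog '[[[0.05,0,0,-0.065,0.5],[0.12,0,0,-0.13,0.5],[0.2,0,0,-0.2,0.5],[0.28,0,0,-0.27,0.5],[0.36,0,0,-0.34,0.5],[0.42,0,0,-0.41,0.5],[0.46,0,0,-0.48,0.5],[0.46,0,0,-0.55,0.5],[0.46,0,0,-0.585,0.5],[0.46,0,0,-0.585,0.5]]]'
python3 - <<'E'
from station import bot
from h import *
s=bot.sense();print(s["eef_pos"],s["eef_rot"],s["q"])
c=bot.capture("wrist");pickle.dump((s,c),open("c9.pkl","wb"))
cv2.imwrite("pics/w9.png",c["image"][:,:,::-1])
th=-.23;X=np.array([np.cos(th),np.sin(th)]);Y=np.array([-X[1],X[0]]);m=np.array([.520,.0435])
p=s["eef_pos"][:2]-m;print(p@X,p@Y)
print(proj(c["K"],wristT(s,c),[.542,.138,.127]))
E
```

```text
t: 25.75
eef_pos: [0.5414, 0.1382, 0.1693]
eef_rot: [-3.141, -0.002, 2.567]
force: [1.2, 0.7, 0.5]
width: 0.0456
[0.54139333 0.13823133 0.16925763] [-3.14073000e+00 -1.53485897e-03  2.56748588e+00] [ 0.1779731   0.45151882 -0.61940289  1.83824646  0.31503179  0.95294817
  0.41725134]
-0.0007666521034343564 0.09711391493723236
(np.float64(320.02838494043743), np.float64(261.509847575462))
```

View pics/w9.png

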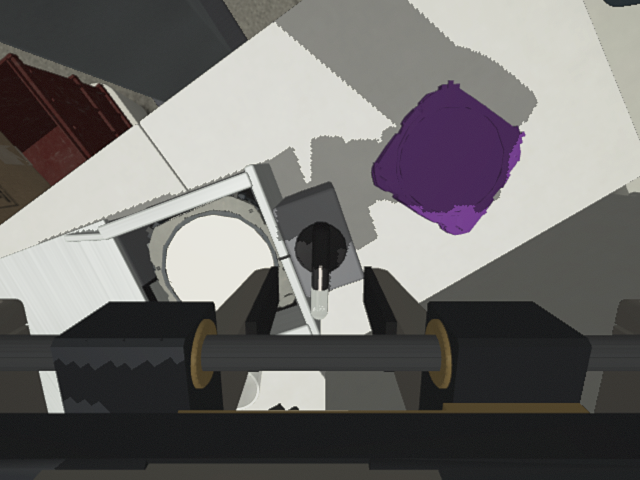

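The bar stands upright in the image at column 320, centred between the fingers. I'll descend and grip.

```bash
python3 -m jog '[[[0,0,0.06,0,0.5],[0,0,0.13,0,0.5],[0,0,0.2,0,0.5],[0,0,0.26,0,0.5],[0,0,0.3,0,0.5],[0,0,0.31,0,0.4],[0,0,0.31,0,0.2],[0,0,0.31,0,0],[0,0,0.31,0,0],[0,0,0.31,0,0]]]' 12
```

```text
t: 27.05
eef_pos: [0.5417, 0.1378, 0.1085]
eef_rot: [-3.141, 0.0, 2.568]
force: [-2.3, -2.1, 4.6]
width: 0.0121
```

```bash
python3 -m jog '[[[0,0,0,0.04,0],[0,0,0,0.1,0],[0,0,0,0.17,0],[0,0,0,0.24,0],[0,0,0,0.31,0],[0,0,0,0.38,0],[0,0,0,0.45,0],[0,0,0,0.52,0],[0,0,0,0.57,0],[0,0,0,0.585,0]]]' 20
python3 - <<'E'
from station import bot
from h import *
s=bot.sense();print(s["eef_pos"],s["eef_rot"],s["force"],s["ft_torque"])
c=bot.capture("wrist");cv2.imwrite("pics/w10.png",c["image"][:,:,::-1])
E
```

```text
t: 28.3
eef_pos: [0.5415, 0.1377, 0.1085]
eef_rot: [-3.141, 0.002, 1.342]
force: [-3.4, -3.6, 6.4]
width: 0.0121
[0.54148601 0.1377131  0.1085318 ] [-3.14131354e+00  1.51427319e-03  1.34240004e+00] [-3.40749274 -3.63248706  6.38259442] [-0.71961623  0.6396478   0.02903277]
```

View pics/w10.png

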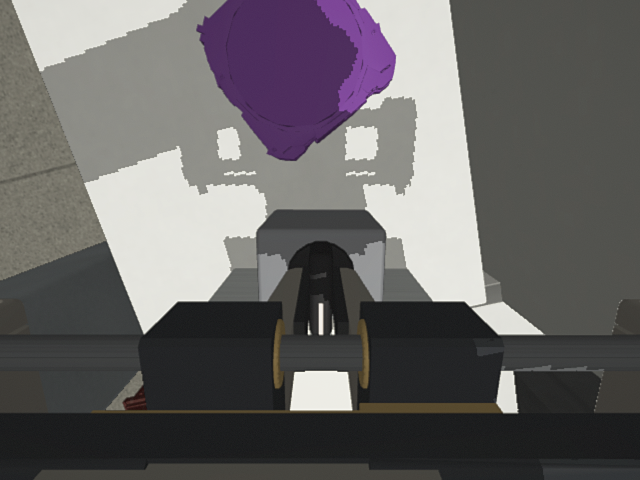

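The bar now lies along the tool's x axis. I'll open, lift, then back off so the wrist camera sees the knob.

```bash
python3 -m jog '[[[0,0,0,0,0.2],[0,0,0,0,0.5],[0,0,0,0,0.5],[0,0,-0.1,0,0.5],[0,0,-0.22,0,0.5],[0,0,-0.35,0,0.5],[0,0,-0.48,0,0.5],[0,0,-0.58,0,0.5],[0,0,-0.6,0,0.5],[0,0,-0.6,0,0.5]]]'
python3 -m jog '[[[-0.1,0,0,0,0.5],[-0.2,0,0,0,0.5],[-0.3,0,0,0,0.5],[-0.4,0,0,0,0.5],[-0.5,0,0,0,0.5],[-0.55,0,0,0,0.5],[-0.6,0,0,0,0.5],[-0.6,0,0,0,0.5],[-0.6,0,0,0,0.5],[-0.6,0,0,0,0.5]]]'
python3 - <<'E'
from station import bot
from h import *
s=bot.sense();print(s["eef_pos"],s["eef_rot"],s["force"])
c=bot.capture("wrist");cv2.imwrite("pics/w11.png",c["image"][:,:,::-1]);pickle.dump((s,c),open("c11.pkl","wb"))
cv2.imwrite("pics/sc11.png",cv2.resize(bot.capture("scene")["image"][200:340,235:435,::-1],None,fx=4,fy=4,interpolation=2))
cv2.imwrite("pics/sd11.png",bot.capture("side")["image"][:,:,::-1])
E
```

```text
t: 29.6
eef_pos: [0.5417, 0.1383, 0.2277]
eef_rot: [-3.141, 0.0, 1.343]
force: [0.1, 0.1, -0.6]
width: 0.0456
t: 30.85
eef_pos: [0.5148, 0.0221, 0.2281]
eef_rot: [-3.141, -0.0, 1.344]
force: [-0.1, 0.5, -0.7]
width: 0.0462
[0.51479802 0.02212164 0.22813417] [-3.14147619e+00 -1.83606235e-04  1.34430862e+00] [-0.13232739  0.52539661 -0.70055104]
```

View pics/w11.png

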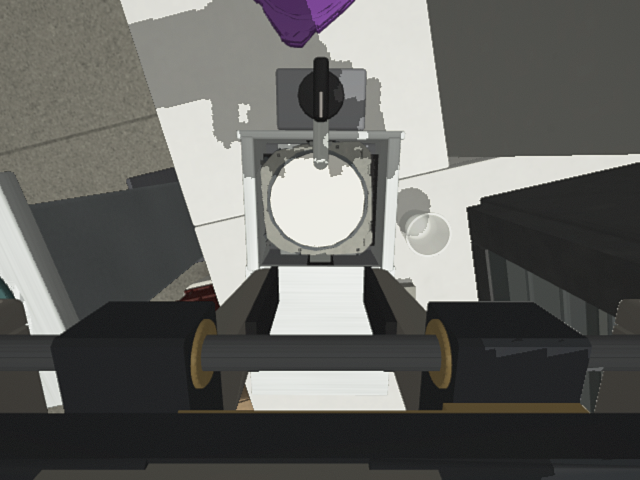

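View pics/sc11.png

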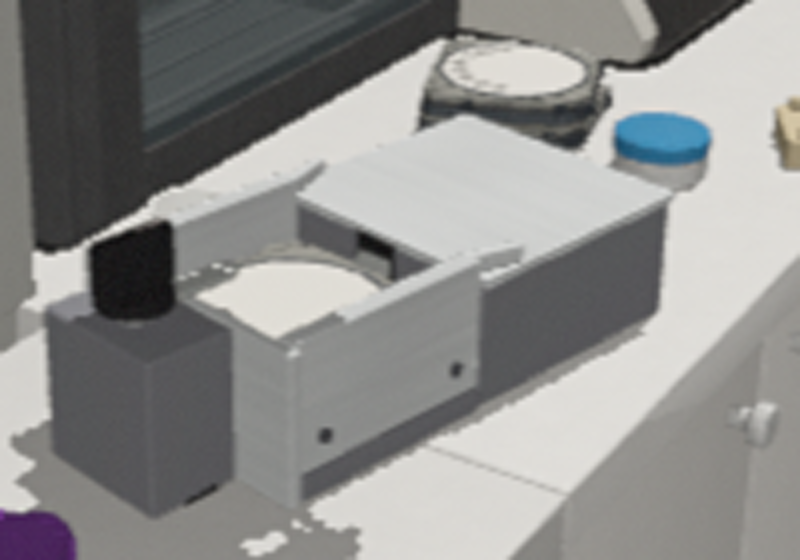

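View pics/sd11.png

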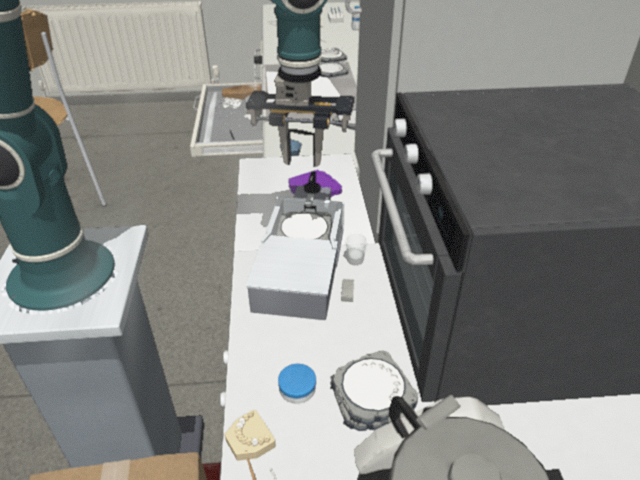

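Run:
```python
from h import *
s,c=pickle.load(open("c11.pkl","rb"));K=c["K"];T=wristT(s,c)
th=-.23;X=np.array([np.cos(th),np.sin(th)]);Y=np.array([-X[1],X[0]]);m=np.array([.520,.0435])
r=lambda u,v,z:[((onz(K,T,u,v,z)[:2]-m)@a*1e3).round(1) for a in(X,Y)]
print("tip",r(320.5,165,.0875),"tongue near knob",r(320.5,125,.0875))
print("mouth near corners",r(257,268,.075),r(381,268,.075),"housing",r(277,130,.097),r(365,130,.097),r(277,69,.097),r(366,69,.097))
print("disc",r(319,200,.055),[r(269,200,.055),r(369,200,.055)])
cv2.imwrite("pics/w11z.png",cv2.resize(c["image"][50:190,230:420,::-1],None,fx=4.2,fy=4.2,interpolation=2))
```

```text
tip [np.float64(-0.3), np.float64(39.3)] tongue near knob [np.float64(-0.4), np.float64(74.0)]
mouth near corners [np.float64(-64.9), np.float64(-63.9)] [np.float64(61.9), np.float64(-63.5)] housing [np.float64(-38.0), np.float64(68.9)] [np.float64(38.1), np.float64(69.1)] [np.float64(-36.7), np.float64(117.2)] [np.float64(37.2), np.float64(117.4)]
disc [np.float64(-1.7), np.float64(3.5)] [[np.float64(-53.4), np.float64(3.3)], [np.float64(50.0), np.float64(3.7)]]
```

View pics/w11z.png

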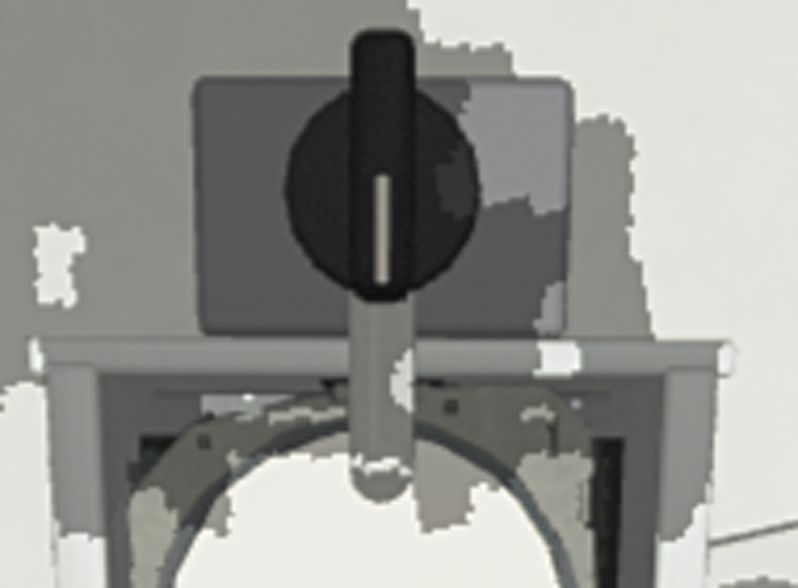

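The tongue lies straight on the lock line, the blank is down and centred, and the bystanders look unmoved. I'm handing in.

Run:
```python
from station import bot
print(bot.close_job(), bot.sense()["t"])
```

```text
the job is handed in; nothing more can be done
the job is handed in; nothing more can be done
```

The blank is loaded, latched and locked, and I handed the job in at about 31 s of the 61 s allowed. The hand-in gives no verdict, so this rests on my own last checks.

- **Sliding:** I pushed the blank along the deck with two open fingers until the force rose to about 6 N at the end wall. Its origin was then about 4 mm past the mouth, as expected.
- **Pressing:** I pressed in 3 mm steps, reading 5–8 N on the way down. It bottomed on the rubber about 38 mm below where it lay on the lift plate. Force then rose about 6 N per mm, and I stopped at 20 N.
- **Released:** The wrist and scene pictures show it stayed down, and it looks level. Its centre is about 4 mm from the well's centre.
- **Lock knob:** I turned it about 70° from 0.345 rad. In the last wrist picture the tongue lies along the lock line with under 0.01 rad of slant. The tip is 0.3 mm off centre.
- **Other things:** The stone and the tin look unmoved in the last pictures, and so does the glass. The arm ended clear of everything.

**Unclear or off:**
- I never felt a distinct snap. Forces between 23 and 35 mm deep differed by no more than sensor noise, so the latch is judged by the bottoming and by the blank staying down.
- One check disagreed slightly: the well's near corners measured about 1.5 mm off centre sideways. That is within the camera calibration.

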